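# Press board onto the gluing jig

## Task

In the gluing jig lies a freshly glued wooden panel with two steel guide posts standing up through it. Pick up the pressing board with the red grip, whose two holes match the posts, thread it over both posts, lower it until it lies flat on the panel (do not let it drop), and let go. Leave the board with the green grip and the glue pot where they are.

Things in the scene. Friction and masses are not known exactly. Their poses are not given: they have to be found in the camera images.
- press_board_grip (a point): Pressing board to use: pale plywood 160 (x) x 70 (y) x 12 mm, about 0.2 kg, flat on the bench; two 30 mm through holes 100 mm apart along x, even about its centre. On its middle a red block, the grip: 55 along x, 24 across y (pinch across y), top 60 mm above the board's underside. Point: block centre, 36 mm above the underside; z up. Turned half round it is the same.
- jig_seat (a point): Gluing jig, fixed: grey base 200 (x) x 100 (y) x 20 mm, on it a panel 170 x 80 x 24 mm, pale top. Two steel posts, 12 mm diameter, 100 mm apart along x, even about the centre, rise 45 mm above the panel, the last 10 mm tapered to 4 mm. Point: on the panel's top midway between the posts, 44 mm above the bench; z up. Board home: its grip centre is 36 mm above this point.
- spare_board_grip (a point): Bystander: dark wooden board of the same outline (160 x 70 x 12 mm) with a green grip block (32 x 24 mm, top 60 mm above the underside) and two 30 mm holes only 70 mm apart, which do not fit the posts. Point: centre of the green block, 36 mm above the board's underside; x along the board.
- glue_pot_mid (a point): Bystander: upright white glue pot with a yellow cap, 68 mm diameter, 60 mm tall, standing on the bench. Point: its centre, 30 mm up.
Mind the look-alikes: they are no part of the job. Leave any yellow look-alike of the part that bears press_board_grip alone. Leave any purple look-alike of the part that bears jig_seat alone.

How it is judged:
By the outcome, as a careful person would: the job done as asked, in the order asked, and still so for the second after the job is handed in, with the robot touching nothing.
It also fails if it takes over 45 s, if anything falls off the work surface, if the arm or the gripper's body presses on something with over 40 N, if the wrist force passes 120 N, or if a joint passes its speed limit or range.

## Robot

A 6-joint arm with a two-finger parallel gripper is mounted at the origin on the work surface. World frame = base frame: x ahead of the robot, y to its left, z up, the work surface at z = 0. Lengths are in m, angles in rad, forces in N, time in s.
With the tool pointing down it reaches from about 0.3 to 0.85 m from the base axis. Payload 4.2 kg.
Tool frame: the origin (TCP) lies midway between the tips of the shut fingers; the grasp point (between the pads) lies 19 mm behind it; z points along the fingers, y is the line along which they close (so a half turn about z gives the same grasp; the last joint's range is limited). The gripper opens to 91 mm and grips with 3 to 60 N. Pads are 32 mm wide; open, the fingers measure 118 mm over their backs; the gripper's body (76 mm by 178 mm) begins 60 mm behind the grasp point.
Start: joints at [-1.147, 0.32, 1.565, -0, 1.257, -0.02], TCP at [0.247, -0.519, 0.214] pointing down, gripper open.
Joint ranges: [-3.11, 3.11], [-0.84, 2.01], [0.21, 2.61], [-1.34, 4.49], [0.05, 2.63], [-2.56, 2.56]. Speed limits (rad/s): [2.57, 2.57, 3.14, 3.14, 3.14, 3.14].

## Interface

Orientations are given as a unit quaternion [w, x, y, z].
In Python, from cell import bot, imaging gives the robot as it stands. The module is installed in compiled form; this text tells all that it offers.
- The arm moves only by the shell command python3 -m creep 'ROWS' [FORCE]. ROWS is JSON, one flat list of numbers, 5 for each row, row after row: the closure, from -1 (fully open) to 1 (shut), so that 0 is half open, then the shift along the tool's x, y, z each as a share of 200 mm, from -1 to 1, then the turn about the tool's z as a share of 360 degrees, from -1 to 1. In form: [grip, dx, dy, dz, twist, grip, dx, dy, dz, twist, ...]. A call has 1 to 8 rows; each row is the pose to reach, as a shift and turn from the pose commanded when the call began, along the tool's axes at that moment, turning the shorter way round; what a row does not reach only later rows make up. A row lasts 1/8 s, in which the tool goes at most 62.5 mm and 10.7 degrees, less where a joint would pass 70% of its speed; a pose out of reach is approached as far as the arm can. A call with a number of a shift or a turn outside -1 to 1 is refused whole. A call with a gripper value outside its range is refused whole. The fingers move at their own pace and stop on an object; FORCE is the grip in N (left out, the last holds). Time passes only in rows, so rows that repeat a pose let the fingers close. It gives the time, the measured TCP pose, the force, the opening and the grip force at its end, in the units of the state.
- bot.state(): the state, without advancing time (a new reading comes with each control period).
- imaging.get_image(name): name is "scene" or "top" or "wrist"; returns the picture (400x640x3 uint8, blue, green, red); there is no depth.
- imaging.camera_info(name): a dict with "vfov" (degrees; the focal length in pixels is half the picture's height over the tangent of half this angle, whatever the lens; pixels are square), "cx", "cy" (the principal point, pixels), "rvec" (rotation vector, rad) and "tvec" (3), from world to camera coordinates, as OpenCV has them; the wrist camera has in their place "hand_eye" (4x4, takes a point from camera to tool coordinates, whose origin is the TCP and whose axes are the flange's). Camera axes: x right, y down, z forward; pixel columns grow to the right and rows downward; lengths in m; the calibration is good to about 2 mm. A picture is of the moment at which its call begins: read the wrist's pose just before it. camera_info takes no time and is no camera call.
- bot.sign_off(): hands the job in; it is judged then, once.
The state is a dict: "clock": time; "joint_positions": joint angles; "qd": joint speeds; "joint_torque": joint torques, N m; "eef_pos": TCP position; "tcp_rot": TCP orientation; "wrist_force": force on the tool from outside, world axes, zero at the start; "torque": the same for the moment, N m; "gripper_width": finger opening in m; "grasp_force": force on a finger pad.
Only numpy, scipy, OpenCV 4.12 (cv2) and the standard library are available. Lean on these libraries where they do the work, as an engineer would, in place of code of your own. Each camera call takes 0.05 s, during which the arm holds its last target. There are 200 camera calls.

## Working session

There is one attempt and no reset: what is moved stays moved. The work goes in short steps, Python scripts to look and compute and a shell command to move; the robot and the scene stay as the last step left them, time stands still between calls to the robot, and variables do not carry over. Pictures are saved under pics/ and viewed, at most 10 in all, crops included, and the job is handed in when it is done.

```bash
mkdir -p pics; python3 - <<'E'
from cell import bot, imaging
import cv2,numpy as np
for n in("scene","top","wrist"):
    print(n,imaging.camera_info(n))
a=imaging.get_image("scene");b=imaging.get_image("top")
cv2.imwrite("pics/scene.png",a);cv2.imwrite("pics/top.png",b)
s=bot.state();print(s)
E
```

```text
scene {'vfov': 57.73699342226364, 'cx': 323.13398007185856, 'cy': 197.82968737753527, 'rvec': array([ 1.69279256,  1.61512828, -0.79671795]), 'tvec': array([-0.04704269, -0.26092125,  1.47657424])}
top {'vfov': 55.59541630646943, 'cx': 318.7495283026772, 'cy': 201.1957144964712, 'rvec': array([ 2.16035325, -2.18917769,  0.13435078]), 'tvec': array([0.03311445, 0.5230575 , 0.90890241])}
wrist {'vfov': 71.69687756939177, 'cx': 324.0528466136203, 'cy': 200.97999766253275, 'hand_eye': array([[-8.05317446e-05, -9.58085701e-01, -2.86481733e-01,
         8.16215268e-02],
       [ 9.99999413e-01, -3.86716523e-04,  1.01219673e-03,
         8.86155556e-05],
       [-1.08055844e-03, -2.86481483e-01,  9.58085170e-01,
        -1.70703821e-01],
       [ 0.00000000e+00,  0.00000000e+00,  0.00000000e+00,
         1.00000000e+00]])}
{'clock': 0.1, 'joint_positions': array([-1.14698658e+00,  3.20199601e-01,  1.56552536e+00, -4.86867609e-06,
        1.25737632e+00, -1.99786526e-02]), 'qd': array([-0.00117872, -0.00256551, -0.00347143,  0.00193565,  0.00037652,
        0.00061106]), 'joint_torque': array([-4.89023259e-04, -4.13333595e+01, -2.32510471e+01,  7.30078644e-02,
        4.22261423e-02, -5.29012073e-05]), 'eef_pos': array([ 0.24671653, -0.51890088,  0.21323293]), 'tcp_rot': array([-7.38524871e-04,  9.75481885e-01,  2.20078447e-01, -1.53542980e-04]), 'wrist_force': array([-1.15660639, -0.40013965, -0.00311812]), 'torque': array([0.03236364, 0.0430271 , 0.01832258]), 'grasp_force': 0.0, 'gripper_width': 0.09137011755940477}
```

View pics/scene.png

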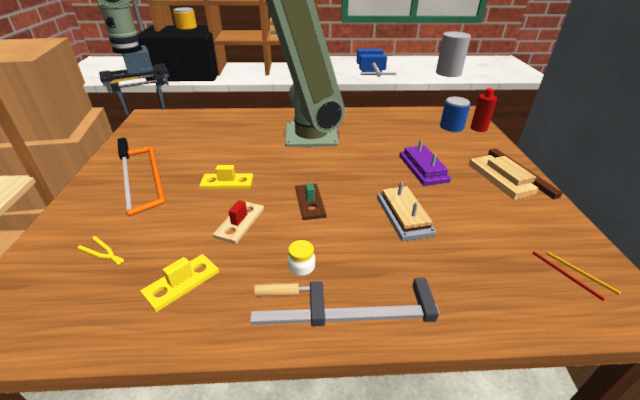

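View pics/top.png

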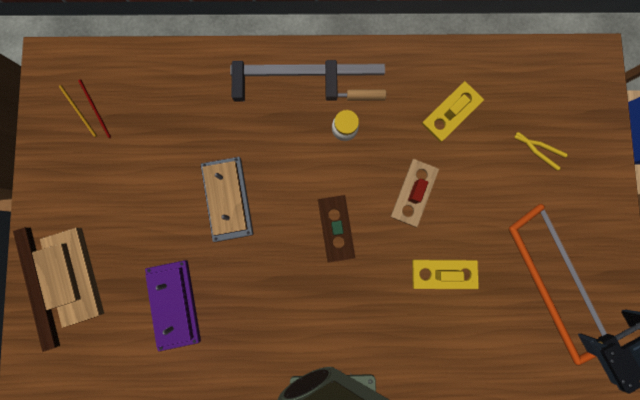

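The scene view shows the press board with the red grip at about (240,220) and the jig at (406,210). In the top view they are at (415,193) and (227,198). The yellow and purple look-alikes, the green spare board and the pot are clearly apart from both.

```bash
cat > h.py <<'E'
import cv2,numpy as np
from scipy.spatial.transform import Rotation as R
from cell import bot,imaging
def cam(n,s=None):
    i=imaging.camera_info(n);f=200/np.tan(np.radians(i['vfov']/2))
    K=np.array([[f,0,i['cx']],[0,f,i['cy']],[0,0,1]])
    if n=="wrist":
        s=s or bot.state();q=s['tcp_rot'];T=np.eye(4);T[:3,:3]=R.from_quat(np.r_[q[1:],q[0]]).as_matrix();T[:3,3]=s['eef_pos']
        M=T@i['hand_eye'];Rw=M[:3,:3];o=M[:3,3]
    else:
        Rw=cv2.Rodrigues(i['rvec'])[0].T;o=-Rw@i['tvec']
    return K,Rw,o
def ray(c,p):
    K,Rw,o=c;d=Rw@np.linalg.inv(K)@np.array([p[0],p[1],1.]);return o,d/np.linalg.norm(d)
def plane(c,p,z):
    o,d=ray(c,p);return o+d*(z-o[2])/d[2]
def tri(c1,p1,c2,p2):
    o1,d1=ray(c1,p1);o2,d2=ray(c2,p2);A=np.c_[d1,-d2]
    t=np.linalg.lstsq(A,o2-o1,rcond=None)[0];a=o1+t[0]*d1;b=o2+t[1]*d2
    return (a+b)/2,np.linalg.norm(a-b)
def proj(c,X):
    K,Rw,o=c;u=K@Rw.T@(np.asarray(X)-o);return u[:2]/u[2]
def big(m,roi):
    x0,y0,x1,y1=roi;k=np.zeros_like(m,np.uint8);k[y0:y1,x0:x1]=m[y0:y1,x0:x1].astype(np.uint8)*255
    cs=cv2.findContours(k,cv2.RETR_EXTERNAL,cv2.CHAIN_APPROX_NONE)[0];return max(cs,key=cv2.contourArea)
E
python3 - <<'E'
from h import *
np.set_printoptions(precision=4,suppress=True)
a=cv2.imread("pics/scene.png");b=cv2.imread("pics/top.png");cs,ct=cam("scene"),cam("top")
def red(i):i=i.astype(int);return (i[...,2]>90)&(i[...,1]<45)&(i[...,0]<60)
def pale(i):i=i.astype(int);return (i[...,0]>75)&(i[...,2]>140)
for nm,f,r1,r2 in(("red",red,(220,195,260,235),(395,165,440,220)),("board",pale,(210,195,270,245),(385,150,445,230)),("panel",pale,(375,185,440,240),(195,150,260,245))):
    k1,k2=big(f(a),r1),big(f(b),r2)
    p1=cv2.minAreaRect(k1);p2=cv2.minAreaRect(k2)
    print(nm,p1,p2,cv2.contourArea(k1))
    print(' tri centre',tri(cs,p1[0],ct,p2[0]))
    z={'red':.06,'board':.012,'panel':.044}[nm]
    w=np.array([plane(ct,p,z) for p in cv2.boxPoints(p2)]);print(' top corners',w[:,:2].round(4).tolist(),w.mean(0))
    e=w[1]-w[0];g=w[2]-w[1];l=e if np.linalg.norm(e)>np.linalg.norm(g) else g;print(' sizes',np.linalg.norm(e),np.linalg.norm(g),'yaw',np.degrees(np.arctan2(l[1],l[0])))
A=cv2.resize(a[170:250,200:440],None,fx=3.3,fy=3.3,interpolation=2);B=cv2.resize(b[145:250,190:450],(A.shape[1],int(105*A.shape[1]/260)),interpolation=2)
cv2.imwrite("pics/z.png",np.vstack([A,B]));print(A.shape,B.shape)
E
```

```text
red ((238.058837890625, 211.7646942138672), (14.9682035446167, 21.259185791015625), 40.601295471191406) ((419.71917724609375, 189.5821990966797), (9.48033332824707, 21.418529510498047), 20.556045532226562) 216.0
 tri centre (array([ 0.5475, -0.2197,  0.0415]), np.float64(0.003345057019034092))
 top corners [[0.5251, -0.1955], [0.5735, -0.2156], [0.5651, -0.2368], [0.5168, -0.2165]] [ 0.5451 -0.2161  0.06  ]
 sizes 0.052412347755480766 0.022715115069121314 yaw -22.604832575617813
board ((239.24136352539062, 221.10342407226562), (24.913646697998047, 55.640472412109375), 41.6335334777832) ((414.63330078125, 192.28065490722656), (27.669593811035156, 61.7704963684082), 20.80678939819336) 761.0
 tri centre (array([ 0.5456, -0.219 ,  0.0055]), np.float64(0.0010063974006698602))
 top corners [[0.485, -0.154], [0.6317, -0.2152], [0.6055, -0.2804], [0.4595, -0.2181]] [ 0.5454 -0.2169  0.012 ]
 sizes 0.1589810601522307 0.0701757066734077 yaw -22.646891255719257
panel ((408.1805725097656, 212.68997192382812), (66.46302795410156, 33.47543716430664), 59.2645149230957) ((223.3783721923828, 197.770263671875), (69.04756927490234, 32.715396881103516), 80.53767395019531) 1253.0
 tri centre (array([0.5366, 0.2648, 0.0138]), np.float64(0.001579721878172783))
 top corners [[0.6105, 0.3108], [0.623, 0.2326], [0.4565, 0.2039], [0.4447, 0.2807]] [0.5337 0.257  0.044 ]
 sizes 0.07920336982845874 0.16893227843051023 yaw -170.21355713583097
(264, 792, 3) (319, 792, 3)
```

View pics/z.png

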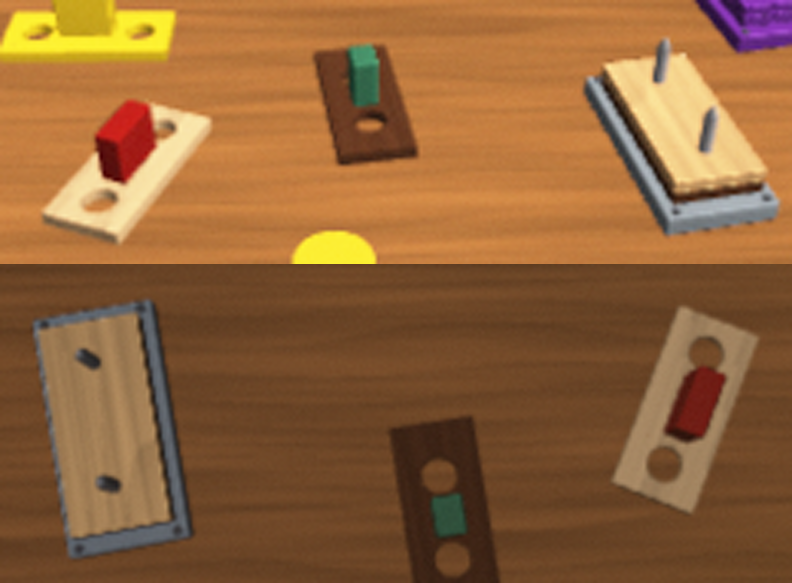

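The post tips in the crop map to scene px (401,182) and (415,203), and to top px (216,173) and (222,215). The board measures 159x70 mm and the panel 169x79 mm, both matching the text.

```bash
cat >> h.py <<'E'
def go(X,yaw):
    s=bot.state();q=s['tcp_rot'];M=R.from_quat(np.r_[q[1:],q[0]]).as_matrix()
    d=M.T@(np.array(X)-s['eef_pos']);y0=np.degrees(np.arctan2(M[1,0],M[0,0]))
    t=-((yaw-y0+180)%360-180)
    print('shares',(d/.2).round(4),'twist',round(t/360,4),'yaw0',round(y0,2),'pos',s['eef_pos'].round(4))
E
python3 - <<'E'
from h import *
cs,ct=cam("scene"),cam("top")
p=tri(cs,(400.9,182.1),ct,(215.6,173.2));q=tri(cs,(415.5,202.7),ct,(222.2,215.3))
print(p,q,(p[0]+q[0])/2,np.linalg.norm(p[0]-q[0]))
d=p[0]-q[0];print(np.degrees(np.arctan2(d[1],d[0])))
go([.5453,-.217,.20],-22.6)
E
```

```text
(array([0.57115431, 0.23347363, 0.14872677]), np.float64(0.03181358086917765)) (array([0.49558083, 0.28128144, 0.01653564]), np.float64(0.0308682305435977)) [0.53336757 0.25737754 0.0826312 ] 0.1595977134831203
-32.31745616712875
shares [ 1.9964 -0.7222  0.0673] twist 0.1334 yaw0 25.43 pos [ 0.2467 -0.5189  0.2132]
```

```bash
python3 -m creep '[-1,0.25,-0.09,0.02,0,-1,0.5,-0.18,0.03,0,-1,0.75,-0.27,0.05,0,-1,1,-0.36,0.06,0]'; python3 - <<'E'
from h import *
cs,ct=cam("scene"),cam("top")
p=tri(cs,(415.5,202.7),ct,(215.6,173.2));q=tri(cs,(400.9,182.1),ct,(222.2,215.3))
print(p,q,(p[0]+q[0])/2,np.linalg.norm(p[0]-q[0]))
d=p[0]-q[0];print(np.degrees(np.arctan2(d[1],d[0])))
go([.5453,-.217,.20],-22.6)
E
```

```text
clock: 0.6
eef_pos: [0.3974, -0.3669, 0.2014]
tcp_rot: [-0.0, 0.976, 0.22, -0.0]
wrist_force: [0.3, -0.7, -0.2]
gripper_width: 0.0913
grasp_force: 0.0
(array([0.58489737, 0.26379132, 0.0877982 ]), np.float64(0.0030014040236115355)) (array([0.48695763, 0.2468722 , 0.08807748]), np.float64(0.003748571002028713)) [0.5359275  0.25533176 0.08793784] 0.09939078359285484
9.801129378070417
shares [ 0.9897 -0.3598  0.0071] twist 0.1334 yaw0 25.41 pos [ 0.3974 -0.3669  0.2014]
```

The posts' tips are 99.4 mm apart at z=0.088, with a yaw of 9.8°, which agrees with the text. I'll go on to a point above the board.

```bash
python3 -m creep '[-1,0.25,-0.09,0,0.028,-1,0.5,-0.18,0,0.056,-1,0.75,-0.27,0,0.084,-1,0.99,-0.36,0.007,0.11,-1,0.99,-0.36,0.007,0.1334,-1,0.99,-0.36,0.007,0.1334,-1,0.99,-0.36,0.007,0.1334]' 30; python3 - <<'E'
from h import *
np.set_printoptions(precision=4,suppress=True)
c=cam("wrist");a=imaging.get_image("wrist");cv2.imwrite("pics/w1.png",a);ct=cam("top")
i=a.astype(int);k=(i[...,2]>90)&(i[...,1]<45)&(i[...,0]<60)
r=cv2.minAreaRect(big(k,(0,0,640,400)));print(r)
w=np.array([plane(c,p,.06) for p in cv2.boxPoints(r)]);print(w)
m=(i[...,0]>85)&(i[...,2]>140);r=cv2.minAreaRect(big(m,(0,0,640,400)));print(r)
w=np.array([plane(c,p,.012) for p in cv2.boxPoints(r)]);print(w,w.mean(0))
print(proj(c,[.5453,-.217,.012]))
go([.5453,-.217,.022],-22.6)
E
```

```text
clock: 1.48
eef_pos: [0.5441, -0.2187, 0.2004]
tcp_rot: [0.0, 0.981, -0.195, -0.0]
wrist_force: [-0.6, -1.3, -0.6]
gripper_width: 0.091
grasp_force: 0.0
((318.5, 167.0), (1.0, 0.0), 180.0)
[[ 0.5729 -0.2245  0.06  ]
 [ 0.5729 -0.2245  0.06  ]
 [ 0.5734 -0.2235  0.06  ]
 [ 0.5734 -0.2235  0.06  ]]
((323.5, 178.5), (119.0, 57.0), 90.0)
[[ 0.6325 -0.2164  0.012 ]
 [ 0.6054 -0.2818  0.012 ]
 [ 0.455  -0.2245  0.012 ]
 [ 0.4858 -0.1503  0.012 ]] [ 0.5447 -0.2183  0.012 ]
[322.4507 182.1619]
shares [ 0.0025 -0.0111  0.8924] twist 0.0001 yaw0 -22.56 pos [ 0.544  -0.2188  0.2005]
```

View pics/w1.png

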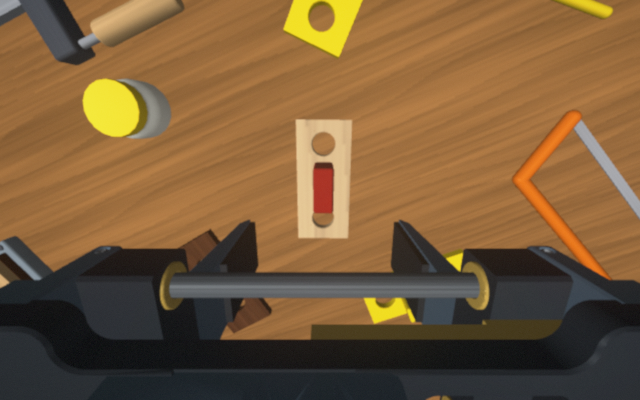

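The wrist view shows the board upright at (323,178) between the fingers, with the red block at (323,188). Its centre agrees with the top view to within 1.5 mm. I'll go down, close and lift a little.

```bash
python3 -m creep '[-1,0.004,-0.007,0.25,0,-1,0.004,-0.007,0.5,0,-1,0.004,-0.007,0.7,0,-1,0.004,-0.007,0.82,0,-1,0.004,-0.007,0.88,0,-1,0.004,-0.007,0.88,0]' 30; python3 -m creep '[1,0,0,0,0,1,0,0,0,0,1,0,0,0,0,1,0,0,0,0,1,0,0,0,0,1,0,0,0,0]' 35
```

```text
clock: 2.28
eef_pos: [0.5455, -0.2177, 0.0243]
tcp_rot: [-0.0, 0.981, -0.196, -0.0]
wrist_force: [-0.0, -0.3, 0.0]
gripper_width: 0.0911
grasp_force: 0.0
clock: 3.02
eef_pos: [0.5458, -0.2174, 0.0245]
tcp_rot: [0.0, 0.981, -0.196, 0.0]
wrist_force: [0.0, -0.2, 0.1]
gripper_width: 0.0341
grasp_force: 0.0
```

```bash
python3 -m creep '[1,0,0,0,0,1,0,0,0,0,1,0,0,0,0]' 35; python3 -m creep '[1,0,0,-0.1,0,1,0,0,-0.3,0,1,0,0,-0.55,0,1,0,0,-0.7,0,1,0,0,-0.7,0]'; python3 - <<'E'
from h import *
go([.536,.256,.165],9.8)
E
```

```text
clock: 3.4
eef_pos: [0.5458, -0.2174, 0.0245]
tcp_rot: [0.0, 0.981, -0.196, 0.0]
wrist_force: [-0.0, -0.9, 0.3]
gripper_width: 0.0239
grasp_force: 35.0
clock: 4.03
eef_pos: [0.5471, -0.2179, 0.1668]
tcp_rot: [0.001, 0.981, -0.196, 0.003]
wrist_force: [0.3, 0.4, -1.8]
gripper_width: 0.0237
grasp_force: 35.0
shares [-0.9617 -2.1663  0.0039] twist -0.09 yaw0 -22.6 pos [ 0.5471 -0.2179  0.1668]
```

The board is lifted. Now I'll carry it across to the jig.

```bash
python3 -m creep '[1,-0.05,-0.12,0,0,1,-0.14,-0.32,0,0,1,-0.23,-0.53,0,0,1,-0.33,-0.75,0,0,1,-0.42,-0.95,0,0]'; python3 -m creep '[1,-0.09,-0.2,0,0,1,-0.18,-0.4,0,0,1,-0.27,-0.6,0,0,1,-0.34,-0.78,0,0,1,-0.37,-0.85,0,0]'; python3 - <<'E'
from h import *
go([.536,.256,.165],9.8)
E
```

```text
clock: 4.65
eef_pos: [0.5397, -0.0081, 0.1622]
tcp_rot: [0.0, 0.981, -0.196, -0.002]
wrist_force: [0.0, 0.2, -1.2]
gripper_width: 0.0239
grasp_force: 35.0
clock: 5.28
eef_pos: [0.537, 0.1772, 0.1623]
tcp_rot: [0.001, 0.981, -0.195, -0.002]
wrist_force: [-0.4, -0.3, -1.3]
gripper_width: 0.024
grasp_force: 35.0
shares [-0.1553 -0.3624 -0.0138] twist -0.0896 yaw0 -22.47 pos [0.537  0.1772 0.1623]
```

```bash
python3 -m creep '[1,-0.05,-0.12,0,-0.022,1,-0.1,-0.24,0,-0.045,1,-0.14,-0.33,0,-0.067,1,-0.155,-0.362,0,-0.09,1,-0.155,-0.362,0,-0.09,1,-0.155,-0.362,0,-0.09]'; python3 - <<'E'
from h import *
c=cam("wrist");go([.536,.256,.14],9.8)
w=imaging.get_image("wrist");t=imaging.get_image("top");s=imaging.get_image("scene")
np.savez("v.npz",w=w,t=t,s=s)
A=cv2.resize(t[130:260,150:300],(400,347),interpolation=2);B=cv2.resize(s[130:250,350:480],(400,369),interpolation=2)[:347]
C=cv2.resize(w[0:400,150:500][:220],(350,220))
o=np.zeros((347+220,800,3),np.uint8);o[:347]=np.hstack([A,B]);o[347:,:350]=C
cv2.imwrite("pics/c1.png",o)
E
```

```text
clock: 6.02
eef_pos: [0.5372, 0.2534, 0.1637]
tcp_rot: [0.001, 0.996, 0.084, -0.001]
wrist_force: [0.4, -0.1, -1.1]
gripper_width: 0.0238
grasp_force: 35.0
shares [-0.0035 -0.0137  0.1187] twist -0.0004 yaw0 9.65 pos [0.5372 0.2534 0.1637]
```

View pics/c1.png

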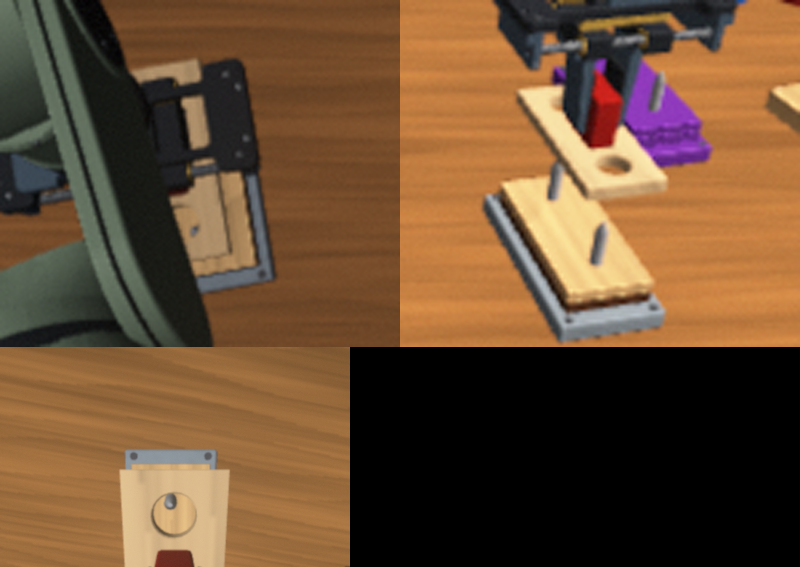

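The top crop at (195,230) shows the near-robot post through its hole. The wrist crop shows the other hole centred at wrist px (324,166), with that post's tip near (320,146–153).

```bash
python3 - <<'E'
from h import *
np.set_printoptions(precision=4,suppress=True)
c=cam("wrist");w=np.load("v.npz")['w'];t=np.load("v.npz")['t']
z=bot.state()['eef_pos'][2]-.0245+.012
i=w[130:205,290:360];h=cv2.cvtColor(i,cv2.COLOR_BGR2HSV)
m=(h[...,1]<60);k=big(m,(10,8,55,50))+[290,130];(x,y),(W,H),an=r=cv2.minAreaRect(k);print(r,cv2.boundingRect(k))
x0,y0,ww,hh=cv2.boundingRect(k)
print('hole',plane(c,(324,166),z))
for p in((320,146),(320,150),(x,y0+1),(x,y0+hh)):print('post tip',p,plane(c,p,.089),plane(c,p,.044))
print('exp tip px',proj(c,[.5849,.2638,.089]),'base',proj(c,[.5849,.2638,.044]))
print('exp hole',proj(c,bot.state()['eef_pos']*[1,1,0]+[.05*np.cos(.17),.05*np.sin(.17),z]))
ct=cam("top");p=(150+195*150/400,130+230*130/347);print('top tip2',p,plane(ct,p,.089),'exp',.4866,.247)
cv2.imwrite("pics/c2.png",np.hstack([cv2.resize(i,(490,525),interpolation=2),cv2.resize(t[195:235,205:235],(300,525),interpolation=2)]))
E
```

```text
((319.5, 154.0), (14.0, 11.0), 90.0) (314, 147, 12, 15)
hole [0.5879 0.2622 0.1518]
post tip (320, 146) [0.5944 0.2668 0.089 ] [0.5901 0.2667 0.044 ]
post tip (320, 150) [0.591  0.2662 0.089 ] [0.5861 0.266  0.044 ]
post tip (319.5, 148) [0.5926 0.267  0.089 ] [0.588  0.2668 0.044 ]
post tip (319.5, 162) [0.5805 0.2649 0.089 ] [0.5736 0.2645 0.044 ]
exp tip px [321.5866 157.3209] base [321.8941 151.4691]
exp hole [323.7153 167.8039]
top tip2 (223.125, 216.1671469740634) [0.4852 0.2464 0.089 ] exp 0.4866 0.247
```

View pics/c2.png

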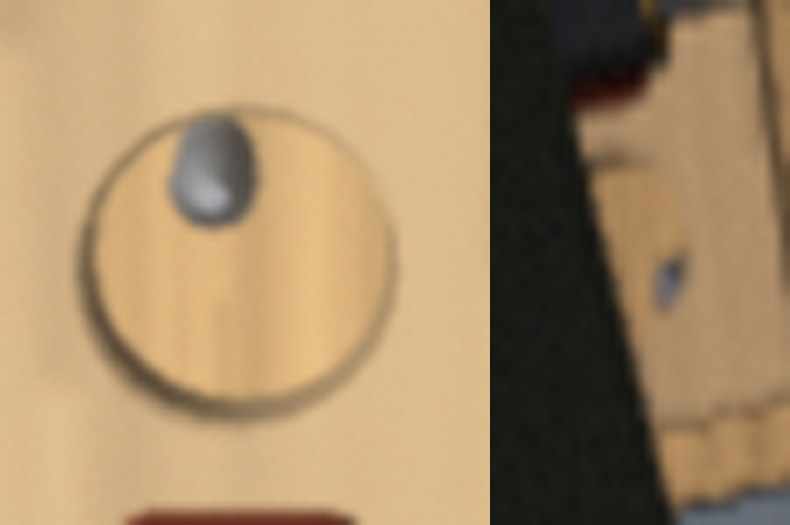

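The post tip is at (320.6,157.6), against a prediction of (321.6,157.3), so the estimates agree to within about 1 mm. The offset to correct is about 2.3 mm in y. I'll thread the board on and stop just above the panel.

```bash
python3 -m creep '[1,-0.005,-0.0125,0,0,1,-0.005,-0.0125,0.1,0,1,-0.005,-0.0125,0.2,0,1,-0.005,-0.0125,0.3,0,1,-0.005,-0.0125,0.4,0,1,-0.005,-0.0125,0.45,0,1,-0.005,-0.0125,0.45,0,1,-0.005,-0.0125,0.45,0]'; python3 - <<'E'
from h import *
go([.5357,.2557,.0685],9.8)
cv2.imwrite("pics/c3.png",np.hstack([cv2.resize(imaging.get_image("scene")[150:250,360:460],(400,400),interpolation=2),cv2.resize(imaging.get_image("wrist")[100:220,264:384],(400,400),interpolation=2)]))
E
```

```text
clock: 7.18
eef_pos: [0.5366, 0.257, 0.0754]
tcp_rot: [-0.0, 0.996, 0.085, 0.001]
wrist_force: [0.2, 0.2, -1.5]
gripper_width: 0.0234
grasp_force: 35.0
shares [-0.0058  0.0055  0.0343] twist -0.0 yaw0 9.8 pos [0.5366 0.257  0.0754]
```

View pics/c3.png

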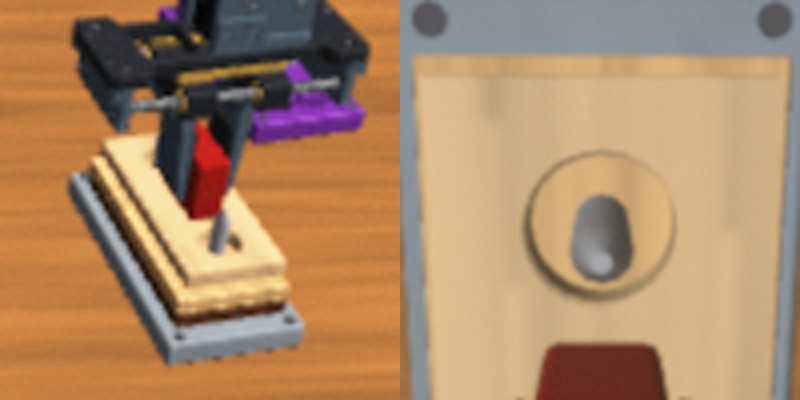

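Both views show the post through the middle of its hole: wrist crop (603,230) in a hole centred at (600,225). No side force shows. I'll lower the last 7 mm slowly.

```bash
python3 -m creep '[1,0,0,0.01,0,1,0,0,0.02,0,1,0,0,0.026,0,1,0,0,0.03,0,1,0,0,0.034,0,1,0,0,0.034,0]'
```

```text
clock: 8.02
eef_pos: [0.536, 0.2567, 0.0685]
tcp_rot: [-0.0, 0.996, 0.085, 0.0]
wrist_force: [-2.3, -0.1, 6.1]
gripper_width: 0.0235
grasp_force: 35.0
```

It has made contact: the wrist force rose to about 6 N upward at z=0.0685, as expected. I'll lower the grip force, open the fingers and retreat.

```bash
python3 -m creep '[1,0,0,0.005,0,1,0,0,0.005,0,1,0,0,0.005,0]' 8; python3 -m creep '[-1,0,0,0,0,-1,0,0,0,0,-1,0,0,0,0,-1,0,0,0,0,-1,0,0,0,0,-1,0,0,0,0]'; python3 -m creep '[-1,0,0,-0.05,0,-1,0,0,-0.15,0,-1,0,0,-0.35,0,-1,0,0,-0.6,0,-1,0,0,-0.8,0,-1,0,0,-0.8,0]'; python3 - <<'E'
from h import *
c=cam("wrist");w=imaging.get_image("wrist");s=imaging.get_image("scene")
cv2.imwrite("pics/c4.png",np.hstack([cv2.resize(s[120:280,240:440],(450,360),interpolation=2),cv2.resize(w[80:280,240:420],(324,360),interpolation=2)]))
E
```

```text
clock: 8.4
eef_pos: [0.5362, 0.2567, 0.0682]
tcp_rot: [-0.0, 0.996, 0.085, 0.0]
wrist_force: [-2.6, -0.6, 8.4]
gripper_width: 0.0238
grasp_force: 8.0
clock: 9.15
eef_pos: [0.536, 0.2567, 0.0667]
tcp_rot: [0.0, 0.996, 0.085, 0.0]
wrist_force: [-0.2, -0.6, 0.2]
gripper_width: 0.0814
grasp_force: 0.0
clock: 9.9
eef_pos: [0.5379, 0.2576, 0.2315]
tcp_rot: [-0.002, 0.996, 0.085, 0.004]
wrist_force: [-0.1, -0.1, -0.6]
gripper_width: 0.0912
grasp_force: 0.0
```

View pics/c4.png

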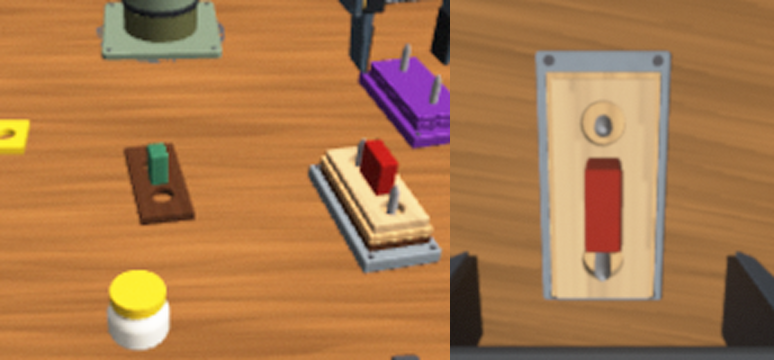

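The board lies flat on the panel with both posts through its holes (wrist crop (603,123) and (602,262)). The spare board and the pot have not moved, so I'll hand in.

```bash
python3 -c "
from cell import bot
print(bot.sign_off())"
```

```text
the job is handed in; nothing more can be done
None
```

The red-gripped pressing board is threaded over both posts, lies flat on the panel and has been released. The spare board and glue pot were not touched, and the job was handed in at about 10 s of robot time.

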